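Clear two fitting piles off the pro shop counter

TASK

Both fittings are over: take the two piles on the counter apart and put everything away. Drop both navy thumb slugs, one after the other, into the clear tube magazine, lay each cream sizing ring flat in the round brown dish that fits its size, and stand the gold ball plug upright in the square wooden tray. Leave the zinc ball cup where it is.

Things in the scene. Friction and masses are not known exactly. Their poses are not given: they have to be found in the camera images.
- plug: gold ball plug: a short cylinder with a low domed top, 28 mm across and 30 mm high (the straight side ends 26 mm up). It stands flat end down on top of one of the two thumb slugs. Origin: centre of its flat underside; z is its axis, up towards the dome
- slug_a: navy urethane thumb slug: a solid cylinder 35 mm across and 50 mm high. The two slugs are alike; this is the one with the plug on top of it at the start. Each stands upright on one of the sizing rings, either ring. Origin: centre of its underside; z along its axis
- slug_b: the other navy thumb slug, alike (35 mm across, 50 mm high), standing upright on the other sizing ring with nothing on it. Origin: centre of its underside; z along its axis
- ring_large: large cream plastic sizing ring: 64 mm outside, bore 26 mm, 18 mm high. Lies flat on the counter as the foot of one pile. Origin: centre of its underside; z along its axis
- ring_small: small cream plastic sizing ring: 46 mm outside, bore 19 mm, 18 mm high. Lies flat on the counter as the foot of the other pile. Origin: centre of its underside; z along its axis
- magazine: gravity tube magazine, fixed: black base 90 mm square, 10 mm high; upright clear tube, 50 mm outside, 43 mm bore; black funnel mouth widening from the bore at 118 mm up to 68 mm inside, 74 outside, at its top 138 mm above the counter. Slugs drop in upright and stand end to end on the base; a window low on one side shows the lowest. Origin: underside of the base, on the tube's axis; z up
- dish_large: large round brown plastic storage dish, fixed to the counter: flat floor 80 mm across and 3 mm above the counter, lip flaring to 92 mm outside, 9 mm high. The large ring belongs in it. Origin: centre of its underside; z up
- dish_small: small round brown plastic storage dish, fixed to the counter: flat floor 60 mm across and 3 mm above the counter, lip flaring to 72 mm outside, 9 mm high. The small ring belongs in it. Origin: centre of its underside; z up
- tray: square wooden stock tray with a blue lining, fixed to the counter: 90 mm square outside, 80 mm inside, walls 14 mm high, floor 5 mm above the counter. Origin: centre of its underside; x and y along its sides
- ball_cup: cast zinc ball cup: an empty waisted ring 86 mm across and 26 mm high, loose on the counter, to be left alone. Origin: centre of its underside; z up. (Out of the working area, by the left side of the robot, stand a ruler upright in a clip, 208 mm high, and a bowling ball, 236 mm high, both fixed.)
Not all that is in view belongs to the job. What is shaped like the plug but purple is not meant.

How it is judged:
By the outcome, as a careful person would: the job done as asked, in the order asked, and still so for the second after the job is handed in, with the robot touching nothing.
It also fails if it takes over 133 s, if anything falls off the work surface, if the arm or the gripper's body presses on something with over 40 N, if the wrist force passes 120 N, or if a joint passes its speed limit or range.

ROBOT

A 7-joint arm with a two-finger parallel gripper is mounted at the origin on the work surface. World frame = base frame: x ahead of the robot, y to its left, z up, the work surface at z = 0. Lengths are in mm, angles in rad, forces in N, time in s.
With the tool pointing down it reaches from about 400 to 875 mm from the base axis. Payload 4.4 kg.
Tool frame: the origin (TCP) lies at the very end of the fingers, on their centre line; the grasp point (between the pads) lies 19 mm behind it; z points along the fingers, y is the line along which they close (so a half turn about z gives the same grasp; the last joint's range is limited). The gripper opens to 85 mm and grips with 20 to 120 N. Pads are 22 mm wide; open, the fingers measure 114 mm over their backs; the gripper's body (76 mm by 85 mm) begins 54 mm behind the grasp point. The pads swing forward as they close: fully open they stand 13 mm farther back than shut.
Start: joints at [-1.293, 0.628, 0.038, 1.517, -0.027, 0.996, -0.02], TCP at [219.07, 611.985, 231.313] pointing down, gripper open.
Joint ranges: [-3.06, 3.06], [-0.37, 2.12], [-1.25, 1.32], [0.18, 2.47], [-1.1, 4.24], [0.23, 1.98], [-2.94, 2.94]. Speed limits (rad/s): [2.57, 2.57, 3.14, 3.14, 3.14, 3.14, 3.14].

INTERFACE

Orientations are given as [roll, pitch, yaw] about the fixed x, y, z axes, in that order (R = Rz(yaw) Ry(pitch) Rx(roll)).
In Python, from cell import ctrl gives the robot as it stands.
- The arm moves only by the tool step_arm, never from a script. Its argument "series" is a list that holds one entry, the list of rows, each a list of 7 numbers: the turn, a rotation vector about the tool's x, y, z as a fraction of full scale, then the shift along the tool's x, y, z as a fraction of full scale, then the closure, from 0 (fully open) to 1 (shut). In form: [[[ax, ay, az, tx, ty, tz, gripper], ...]]. A call has 1 to 12 rows; each row shifts and turns the commanded pose from where the row before left it, along the tool's axes as they then stand; what a row does not reach is not made up. Full scale, the value 1, is 150 mm for a shift and 45 degrees for a turn. A row lasts 1/10 s, in which the tool goes at most 50 mm and 8.59 degrees, less where a joint would pass 70% of its speed; a pose out of reach is approached as far as the arm can. A call with a number of a shift or a turn outside -1 to 1 is refused whole. A call with a gripper value outside its range is refused whole. The fingers move at their own pace and stop on an object; the grip force is fixed at half the most. Time passes only in rows, so rows that do not move let the fingers close. It gives the time, the measured TCP pose, the force, the opening and the grip force at its end, in the units of the state.
- ctrl.read_state(): the state, without advancing time (a new reading comes with each control period).
- ctrl.get_image(name): name is "scene" or "top" or "wrist"; returns a dict with "img" (480x640x3 uint8, red, green, blue), "fx", "fy", "cx", "cy" (pixels), "R" (3x3) and "t" (3): a world point X has camera coordinates R X + t. Camera axes: x right, y down, z forward; pixel columns grow to the right and rows downward; lengths in mm; the calibration is good to about 2 mm. A picture is of the moment at which its call begins. There is no depth.
- ctrl.finish_job(): hands the job in; it is judged then, once.
Trained networks look in a picture, given as the dict that the camera call returned (one of the last four; its "shot" number tells which), for a name from the list of things; names that differ only in an ending like _2 or _b are one class to them, and where a whole thing is asked for, a point or a joint stands for the part that bears it (a point fixed in the world has none). Each returns a list of dicts, best first, with "score" (0 to 1); they miss things now and then, are a little off and sometimes report something else, mostly with a low value. They report only what shows in the picture. A call takes as long as a camera call. They do not tell look-alikes from the thing itself.
- ctrl.recognise(picture, thing): "centre" ([column, row] in pixels, amid what is visible of it).
The state is a dict: "clock": time; "qpos": joint angles; "qd": joint speeds; "tau": joint torques, N m; "eef_pos": TCP position; "tool_rot": TCP orientation; "force": force on the tool from outside, world axes, zero at the start; "torque": the same for the moment, N m; "width": finger opening in mm; "gripper_force": force on a finger pad.
Only numpy, scipy, OpenCV 4.12 (cv2) and the standard library are available. Lean on these libraries where they do the work, as an engineer would, in place of code of your own. Each camera call takes 0.05 s, during which the arm holds its last target. There are 200 camera calls.

## Working session

There is one attempt and no reset: what is moved stays moved. The work goes in short steps, Python scripts to look and compute and a tool call to move; the robot and the scene stay as the last step left them, time stands still between calls to the robot, and variables do not carry over. Pictures are saved under pics/ and viewed, at most 14 in all, crops included, and the job is handed in when it is done.

Besides the shell and the picture viewer there is one more tool, called after "Emit:" as name(argument=value, ...) on one line, values as JSON. step_arm: Moves the arm, as the interface text tells. Shift numbers are shares of 150 mm and turn numbers shares of 45 degrees, none past 1 either way. Its arguments: {"type":"object","properties":{"series":{"type":"array","items":{"type":"array","items":{"type":"array","items":{"type":"number","minimum":-1,"maximum":1}}}}},"required":["series"]}

```bash
mkdir -p pics; ls; cat > h.py <<'E'
from cell import ctrl
import numpy as np, cv2
from scipy.spatial.transform import Rotation as Ro
def snap(n,f=None):
    p=ctrl.get_image(n)
    if f: cv2.imwrite('pics/'+f,p['img'][:,:,::-1])
    return p
def ray(p,uv,z):
    R=np.array(p['R']);t=np.array(p['t']);C=-R.T@t
    d=R.T@np.array([(uv[0]-p['cx'])/p['fx'],(uv[1]-p['cy'])/p['fy'],1])
    return C+d*(z-C[2])/d[2]
def proj(p,X):
    c=np.array(p['R'])@np.array(X,float)+np.array(p['t']); return [p['fx']*c[0]/c[2]+p['cx'],p['fy']*c[1]/c[2]+p['cy']]
E
python3 - <<'E'
from h import *
s=ctrl.read_state(); print({k:np.round(s[k],3) for k in ('clock','eef_pos','tool_rot','width','force')})
for n in ('scene','top'):
    p=snap(n,n+'1.png'); print(n,p['fx'],-np.array(p['R']).T@p['t'])
    for th,z in (('plug',80),('slug_a',68),('ring_large',18),('ring_small',18),('magazine',138),('dish_large',3),('dish_small',3),('tray',5),('ball_cup',26)):
        for r in ctrl.recognise(p,th)[:3]: print(th,np.round(r['centre']),round(r['score'],2),np.round(ray(p,r['centre'],z)))
E
```

```text
pics
{'clock': np.float64(0.0), 'eef_pos': array([218.86 , 611.379, 230.384]), 'tool_rot': array([-3.14 ,  0.   ,  2.798]), 'width': np.float64(85.145), 'force': array([-0.055, -0.648,  0.243])}
scene 574.8490556602471 [1186.31965607 -147.03402658 1028.91214418]
plug [237. 239.] 0.68 [ 454. -149.   80.]
plug [255. 284.] 0.57 [ 570. -128.   80.]
plug [229. 228.] 0.54 [ 423. -163.   80.]
slug_a [380. 292.] 0.79 [628. 110.  68.]
slug_a [241. 251.] 0.64 [ 477. -144.   68.]
ring_large [380. 308.] 0.9 [634. 113.  18.]
ring_small [238. 260.] 0.51 [ 464. -154.   18.]
magazine [376. 229.] 0.66 [525. 123. 138.]
dish_large [479. 240.] 0.89 [500. 383.   3.]
dish_small [313. 243.] 0.65 [439.  15.   3.]
tray [143. 293.] 0.84 [ 500. -357.    5.]
ball_cup [263. 318.] 0.73 [ 618. -122.   26.]
top 525.2162904789925 [ 333.76970688   -8.11712933 1052.99264115]
plug [404. 317.] 0.72 [ 378. -151.   80.]
plug [400. 274.] 0.45 [ 456. -146.   80.]
plug [385. 245.] 0.43 [ 511. -119.   80.]
slug_a [263. 192.] 0.7 [614. 118.  68.]
slug_a [397. 285.] 0.69 [ 437. -141.   68.]
ring_large [276. 196.] 0.67 [618.  96.  18.]
ring_small [393. 288.] 0.7 [ 436. -140.   18.]
magazine [243. 272.] 0.55 [448. 138. 138.]
dish_large [134. 250.] 0.77 [505. 385.   3.]
dish_small [315. 280.] 0.56 [451.  13.   3.]
tray [495. 259.] 0.69 [ 500. -345.    5.]
ball_cup [378. 204.] 0.91 [ 604. -110.   26.]
```

View pics/scene1.png

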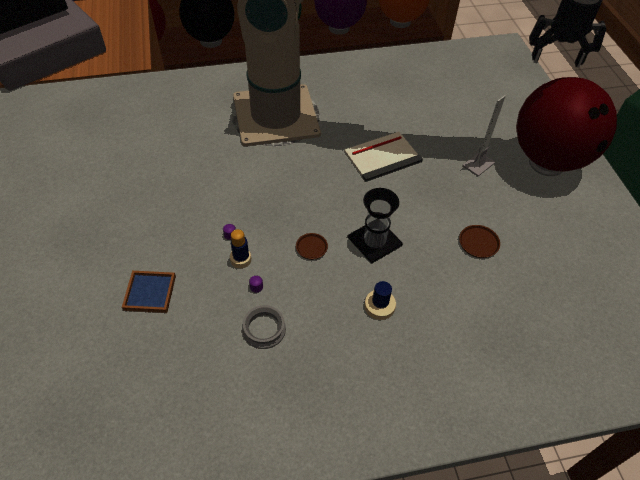

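View pics/top1.png

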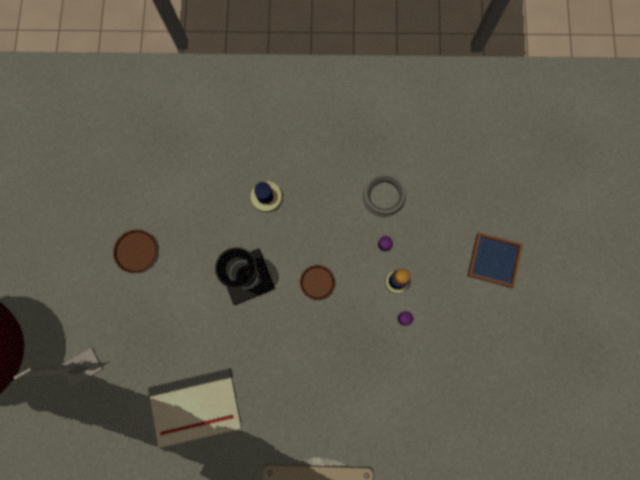

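The scene view shows pile A (plug, slug and small ring) at about (240,250), with purple look-alikes on either side at (229,231) and (256,284). Pile B (slug on the large ring) is at (380,295). The magazine is at (376,230), the dishes at (312,246) and (479,241), and the tray at (149,291). Next I'll refine the positions by colour.

```bash
cat > m.py <<'E'
from h import *
from scipy.optimize import least_squares
def blob(p,lo,hi,near,mn=15):
    h=cv2.cvtColor(p['img'],cv2.COLOR_RGB2HSV); m=cv2.inRange(h,np.array(lo),np.array(hi))
    n,l,s,c=cv2.connectedComponentsWithStats(m)
    k=[i for i in range(1,n) if s[i,4]>mn]
    if not k: return None,0,None
    i=min(k,key=lambda i:np.hypot(*(c[i]-near))); return c[i],s[i,4],s[i,:4]
COL=dict(orange=((8,120,90),(28,255,255)),purple=((135,80,25),(165,255,255)),cream=((15,20,120),(35,120,255)),navy=((112,150,20),(128,255,255)),brown=((0,110,40),(12,255,160)),blue=((100,60,40),(119,200,255)))
E
python3 - <<'E'
from m import *
T=snap('top');S=snap('scene')
J=[('plug','orange',(402,276),(238,234),85),('slugA','navy',(397,283),(240,250),50),('slugB','navy',(263,192),(382,293),50),
('ringS','cream',(396,286),(240,259),18),('ringL','cream',(268,198),(380,305),18),('p1','purple',(405,318),(229,231),15),('p2','purple',(385,243),(256,284),15),
('dS','brown',(317,282),(312,246),7),('dL','brown',(135,251),(479,241),7),('tray','blue',(496,259),(149,291),5)]
for n,c,a,b,z in J:
    o=[n]
    for p,q in ((T,a),(S,b)):
        k,ar,bb=blob(p,*COL[c],q)
        o+= [None] if k is None else [np.round(k,1),ar,bb,np.round(ray(p,k,z),1)]
    print(*o)
for uv,z in (((566,125),118),((480,167),0),((501,98),208),((382,200),138),((404,241),0),((348,238),10)): print('S',uv,np.round(ray(S,uv,z)))
print('T mag top',np.round(ray(T,(237,269),138)),'ruler',np.round(ray(T,(84,363),0)),np.round(ray(T,(17,373),208)))
print('tcp in scene',proj(S,[219,612,231]))
i=S['img'][200:340,120:500]; a=cv2.resize(i,None,fx=2.1,fy=2.1,interpolation=2)
i=T['img'][160:330,100:530]; b=cv2.resize(i,None,fx=1.8,fy=1.8,interpolation=2)
c=np.zeros((a.shape[0]+b.shape[0],800,3),np.uint8);c[:a.shape[0],:a.shape[1]]=a;c[a.shape[0]:,:b.shape[1]]=b
cv2.imwrite('pics/crop.png',c[:600,:,::-1]);print(c.shape)
E
```

```text
plug [402.1 275.6] 170 [395 269  15  15] [ 452.6 -148.5   85. ] [237.2 234.2] 111 [231 229  14  11] [ 446.2 -147.6   85. ]
slugA None [382.9 288.3] 181 [375 282  17  14] [609.8 123.3  50. ]
slugB None [382.9 288.3] 181 [375 282  17  14] [609.8 123.3  50. ]
ringS [391.7 285.2] 74 [386 272  17  21] [ 441.4 -137.5   18. ] [246.  258.4] 43 [236 251  16  13] [ 462.5 -136.9   18. ]
ringL [266.  198.4] 303 [250 181  31  30] [614.2 117.   18. ] [381.6 305.8] 307 [365 290  32  26] [630.9 118.6  18. ]
p1 [405.2 318. ] 146 [398 312  15  13] [ 378.2 -163.7   15. ] [228.  230.5] 129 [223 224  12  16] [ 377.2 -166.7   15. ]
p2 [385.  243.1] 142 [379 237  13  13] [ 526.1 -125.1   15. ] [255.7 283.6] 190 [249 276  14  17] [ 528.1 -125.2   15. ]
dS [317.2 281.9] 802 [301 265  34  34] [446.4   9.4   7. ] [311.2 246.3] 596 [296 233  32  26] [448.8   8.4   7. ]
dL [135.1 251.1] 1285 [114 230  43  42] [502.3 381.3   7. ] [478.8 241.2] 949 [459 225  41  32] [504.7 379.6   7. ]
tray [495.1 259.5] 1357 [474 238  43  44] [ 498.4 -345.8    5. ] [148.5 290.7] 1103 [127 275  44  32] [ 497.2 -346.1    5. ]
S (566, 125) [292. 651. 118.]
S (480, 167) [281. 471.   0.]
S (501, 98) [272. 470. 208.]
S (382, 200) [455. 154. 138.]
S (404, 241) [468. 217.   0.]
S (348, 238) [444.  93.  10.]
T mag top [452. 149. 138.] ruler [278. 467.   0.] [271. 478. 208.]
tcp in scene [np.float64(553.6993705156381), np.float64(67.72367912382958)]
(600, 800, 3)
```

View pics/crop.png

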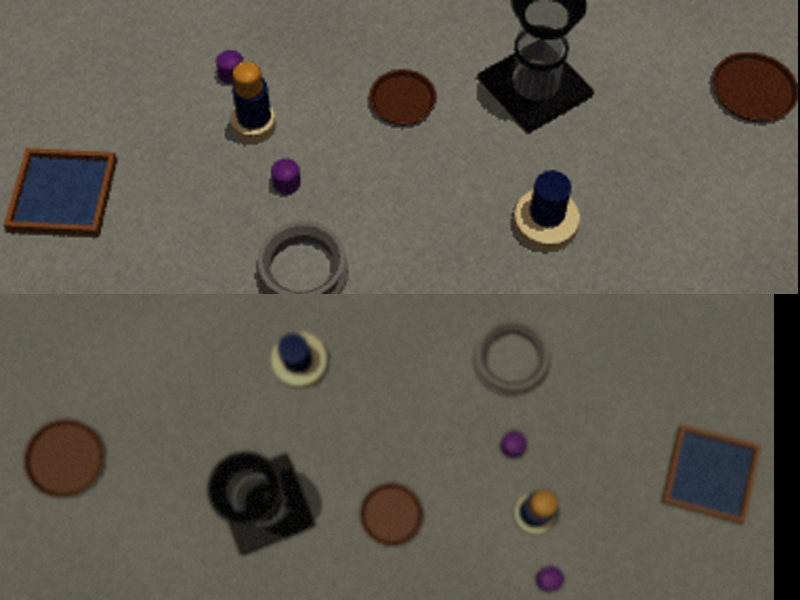

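The piles agree with the given sizes: triangulating the plug gives (452,-147) at z=92, which fits 18+50+30. I'll lift clear of the ball first, turn the tool to yaw π, then head over.

Emit:
step_arm(series=[[[0,0,0,0,0,-0.3,0],[0,0,0,0,0,-0.3,0],[0,0,0,0,0,-0.3,0],[0,0,-0.146,0,0,0,0],[0,0,-0.146,0,0,0,0],[0,0,-0.146,0,0,0,0],[0,0,0,-0.2,-0.2,0,0],[0,0,0,-0.2,-0.2,0,0],[0,0,0,-0.2,-0.2,0,0],[0,0,0,-0.2,-0.2,0,0],[0,0,0,-0.2,-0.2,0,0],[0,0,0,-0.2,-0.2,0,0]]])

```text
clock: 2.3
eef_pos: [400.1, 430.6, 366.5]
tool_rot: [3.141, 0.0, -3.141]
force: [0.1, 0.4, 0.2]
width: 85.4
gripper_force: 0.0
```

Emit:
step_arm(series=[[[0,0,0,-0.12,-0.29,0,0],[0,0,0,-0.12,-0.29,0,0],[0,0,0,-0.12,-0.29,0,0],[0,0,0,-0.12,-0.29,0,0],[0,0,0,-0.12,-0.29,0,0],[0,0,0,-0.12,-0.29,0,0],[0,0,0,-0.12,-0.29,0,0],[0,0,0,0,0,0,0]]])

```text
clock: 3.1
eef_pos: [527.6, 118.8, 366.6]
tool_rot: [-3.137, 0.002, 3.129]
force: [-0.2, 0.5, -0.7]
width: 85.4
gripper_force: 0.0
```

```bash
python3 - <<'E'
from m import *
p=snap('wrist','w1.png'); R=np.array(p['R']); print(p['fx'],-R.T@p['t'],np.round(R,2),ctrl.read_state()['eef_pos'])
for n,X in dict(ringL=[618,118,18],slugB=[618,118,68],mag=[453,152,138],dS=[447,9,7]).items(): print(n,np.round(proj(p,X)))
E
```

```text
364.05895048588746 [450.69775183 120.88247942 507.95821213] [[ 0.01  1.   -0.  ]
 [ 0.95 -0.01  0.3 ]
 [ 0.3  -0.01 -0.95]] [526.29935233 123.35645782 366.43868994]
ringL [320. 250.]
slugB [320. 263.]
mag [353. 129.]
dS [236. 125.]
```

View pics/w1.png

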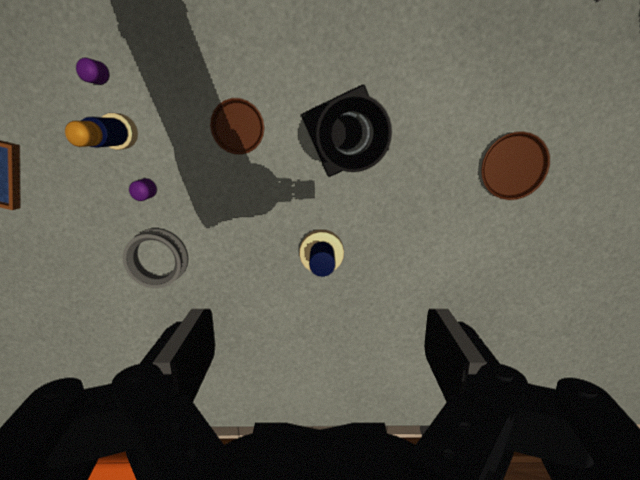

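The wrist view shows the funnel mouth centred at about (353,132), the large ring at (322,252) with the slug top at (322,256), and pile A at (105,131). I'll fit these using the known dimensions.

```bash
cat >> m.py <<'E'
def circ(c,r,z):
    a=np.linspace(0,2*np.pi,72); return np.c_[c[0]+r*np.cos(a),c[1]+r*np.sin(a),0*a+z]
def bb(u): return np.r_[u.min(0),u.max(0)]
def fit(p,box,parts,x0):   # parts: (r,z) circles ; box: l,t,r,b (pixel edges)
    f=lambda c: bb(np.array([proj(p,X) for r,z in parts for X in circ(c,r,z)]))-np.array(box)
    s=least_squares(f,x0[:2]); return np.round(s.x,1),np.round(s.fun,1)
def mbox(p,cols,win):
    h=cv2.cvtColor(p['img'],cv2.COLOR_RGB2HSV); m=sum(cv2.inRange(h,np.array(COL[c][0]),np.array(COL[c][1]))//255 for c in cols)
    l,t,r,b=win; y,x=np.nonzero(m[t:b,l:r]); return [l+x.min()-.5,t+y.min()-.5,l+x.max()+.5,t+y.max()+.5]
E
cat > f1.py <<'E'
from m import *
p=snap('wrist')
def go(n,cols,win,parts,x0):
    b=mbox(p,cols,win); print(n,b,*fit(p,b,parts,x0))
h=cv2.cvtColor(p['img'],cv2.COLOR_RGB2HSV); print(h[245,306],h[262,322],h[260,320],h[132,123],h[131,103])
go('ringL',['cream'],(290,220,355,290),[(32,18),(32,0)],(618,118))
go('slugBtop',['navy'],(300,235,345,285),[(17.5,68),(17.5,18)],(618,118))
go('ringS',['cream'],(100,105,140,160),[(23,18),(23,0)],(450,-145))
go('plug',['orange'],(55,110,100,155),[(14,94),(14,68)],(450,-145))
go('dS',['brown'],(205,90,270,160),[(36,9)],(447,9))
go('dL',['brown'],(470,120,560,210),[(46,9)],(503,380))
g=cv2.inRange(h[:,:,2],0,40)[85:180,300:400]
print('mag',fit(p,(315,93.5,391.5,171.5),[(37,138)],(453,152)))
E
python3 f1.py
```

```text
[ 18 112 109] [113 181  62] [114 153  65] [ 21  93 115] [114 210  17]
ringL [np.float64(289.5), np.float64(219.5), np.float64(354.5), np.float64(289.5)] [624.9 126.5] [ 10.1  11.7 -10.1 -12.6]
slugBtop [np.float64(304.5), np.float64(244.5), np.float64(329.5), np.float64(276.5)] [621.1 119.8] [-1.  -2.5  1.   2.4]
ringS [np.float64(99.5), np.float64(104.5), np.float64(139.5), np.float64(159.5)] [ 453.3 -137.5] [-1.3  8.6  1.4 -9.1]
plug [np.float64(59.5), np.float64(120.5), np.float64(84.5), np.float64(146.5)] [ 454.1 -152.9] [-7.4 -0.3  7.9  0.5]
dS [np.float64(205.5), np.float64(98.5), np.float64(259.5), np.float64(154.5)] [448.5  10.7] [-0.6 -0.9  0.6  1. ]
dL [np.float64(476.5), np.float64(133.5), np.float64(544.5), np.float64(201.5)] [504.5 381.4] [-0.5 -0.6  0.5  0.7]
mag (array([455.8, 157.1]), array([ 0.2, -0.7, -0.2,  0.7]))
```

Emit:
step_arm(series=[[[0,0,0,0.08,-0.3,0,0],[0,0,0,0.08,-0.3,0,0],[0,0,0,0.08,-0.3,0,0],[0,0,0,0.08,-0.3,0,0],[0,0,0,0.08,-0.3,0,0],[0,0,0,0.08,-0.3,0,0],[0,0,0,0,0,0.3,0],[0,0,0,0,0,0.3,0],[0,0,0,0,0,0.3,0],[0,0,0,0,0,0,0],[0,0,0,0,0,0,0]]])

```text
clock: 4.3
eef_pos: [453.8, -141.3, 231.8]
tool_rot: [3.141, -0.001, -3.139]
force: [0.7, -0.4, 0.7]
width: 85.3
gripper_force: 0.0
```

```bash
python3 - <<'E'
from m import *
p=snap('wrist','w2.png'); s=ctrl.read_state(); print(s['eef_pos'],s['tool_rot'])
COL['cream']=((14,85,60),(30,160,255))
for n,X in dict(plug=[452,-147,94],ring=[452,-147,18],tip=s['eef_pos']).items(): print(n,np.round(proj(p,X)))
u=np.array(proj(p,[452,-147,80])).astype(int)
w=(max(u[0]-70,0),max(u[1]-80,0),u[0]+70,u[1]+80)
b=mbox(p,['orange'],w); print(b,fit(p,b,[(14,94),(14,68),(9,97)],(450,-145)))
u=np.array(proj(p,[452,-147,18])).astype(int)
E
```

```text
[ 454.80130803 -141.84898439  232.9348044 ] [-3.14136023e+00  2.55024014e-03 -3.13963160e+00]
plug [311. 227.]
ring [313. 207.]
tip [317. 316.]
[np.float64(295.5), np.float64(214.5), np.float64(327.5), np.float64(241.5)] (array([ 456.1, -146.9]), array([-1.6, -6.9,  1.6,  6.8]))
```

View pics/w2.png

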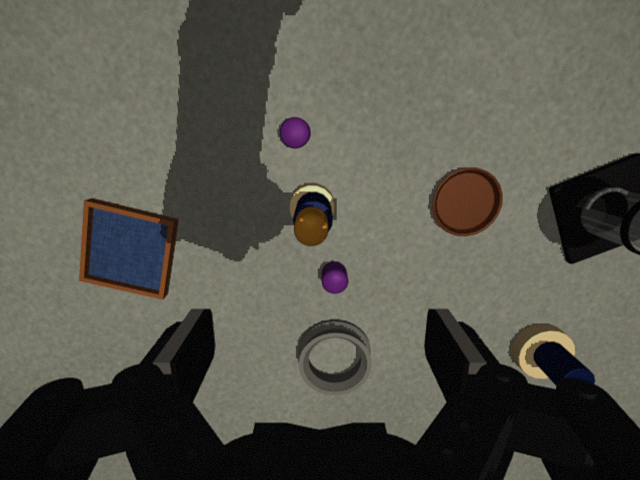

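The plug sits at (311,227), as predicted for (452,-147), and the small ring is coaxial with it. Descending to grip the plug.

Emit:
step_arm(series=[[[0,0,0,0.02,-0.035,0.3,0],[0,0,0,0,0,0.3,0],[0,0,0,0,0,0.3,0.3],[0,0,0,0,0,0.14,0.4],[0,0,0,0,0,0,0.5],[0,0,0,0,0,0,0.55]]])

```text
clock: 4.95
eef_pos: [452.3, -148.0, 77.1]
tool_rot: [-3.141, 0.004, -3.141]
force: [0.6, -0.3, 0.0]
width: 38.6
gripper_force: 0.0
```

```bash
python3 - <<'E'
from m import *
p=snap('wrist','w3.png'); s=ctrl.read_state(); print(s['eef_pos'],s['width'],s['force'])
E
```

```text
[ 452.52476801 -148.15732935   77.4626026 ] 38.14516775735907 [-0.30668253  0.18170705 -1.10588968]
```

View pics/w3.png

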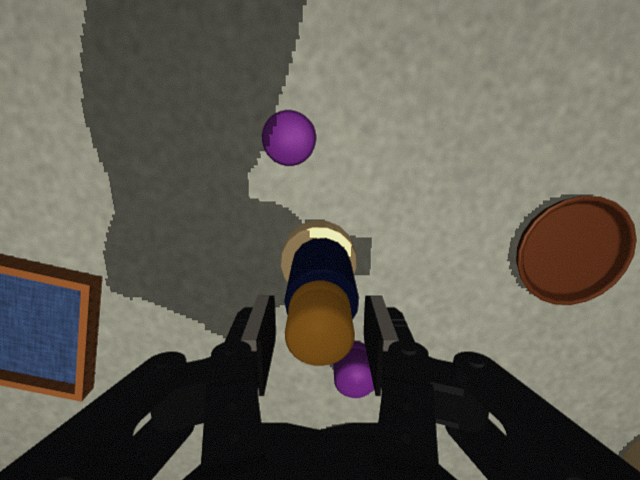

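The plug is centred between the pads in the column direction. I'll check it along x before closing.

```bash
python3 - <<'E'
from m import *
p=snap('wrist')
for x in (452,449,446): print(x,fit.__name__,bb(np.array([proj(p,X) for r,z in [(14,94),(14,68),(8,97.5)] for X in circ((x,-148),r,z)])).round())
for x in (452,449,446):print(bb(np.array([proj(p,X) for X in circ((x,-148),23,18)])).round())
E
```

```text
452 fit [283. 273. 354. 363.]
449 fit [282. 267. 355. 356.]
446 fit [282. 261. 355. 350.]
[280. 225. 358. 298.]
[280. 220. 358. 294.]
[279. 215. 358. 289.]
```

Emit:
step_arm(series=[[[0,0,0,0,0,0,0.8],[0,0,0,0,0,0,1],[0,0,0,0,0,0,1],[0,0,0,0,0,0,1],[0,0,0,0,0,0,1],[0,0,0,0,0,-0.1,1],[0,0,0,0,0,-0.2,1],[0,0,0,0,0,-0.1,1]]])

```text
clock: 5.85
eef_pos: [451.5, -148.1, 138.1]
tool_rot: [-3.141, 0.004, -3.142]
force: [1.5, -0.4, -0.3]
width: 25.8
gripper_force: 59.0
```

Emit:
step_arm(series=[[[0,0,0,-0.062,-0.264,0,1],[0,0,0,-0.062,-0.264,0,1],[0,0,0,-0.062,-0.264,0,1],[0,0,0,-0.062,-0.264,0,1],[0,0,0,-0.062,-0.264,0,1],[0,0,0,0,0,0,1],[0,0,0,0,0,0,1]]])

```text
clock: 6.55
eef_pos: [496.6, -346.8, 136.2]
tool_rot: [-3.141, 0.001, 3.14]
force: [-0.4, 1.1, -1.4]
width: 25.8
gripper_force: 59.2
```

```bash
python3 - <<'E'
from m import *
p=snap('wrist','w4.png'); s=ctrl.read_state(); print(s['eef_pos'],s['width'],s['force'])
e=s['eef_pos'];print(bb(np.array([proj(p,X) for r,z in [(14,e[2]+18),(14,e[2]-8),(8,e[2]+21)] for X in circ(e,r,z)])).round(),proj(p,[498,-346,5]))
E
```

```text
[ 496.72540724 -345.11662996  135.95796166] 25.369993677184958 [ 0.63873093 -0.44554567 -0.88674872]
[286. 276. 359. 366.] [np.float64(319.76437963106923), np.float64(232.64333960744045)]
```

View pics/w4.png

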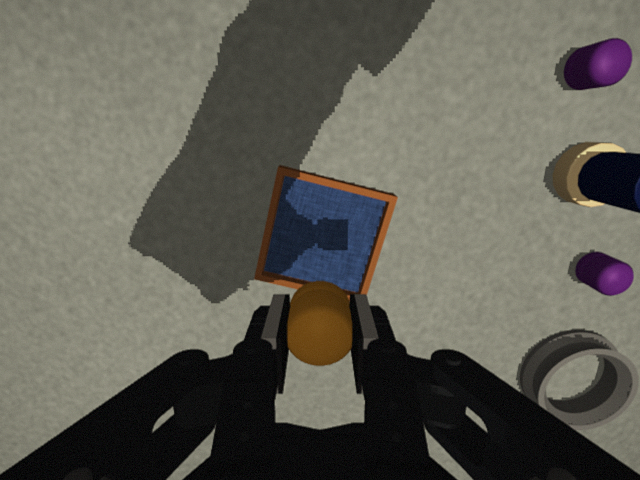

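Plug held upright, and the tray centre shows at (327,232). Lowering it there.

Emit:
step_arm(series=[[[0,0,0,0,0.02,0.3,1],[0,0,0,0,0,0.3,1],[0,0,0,0,0,0.12,1],[0,0,0,0,0,0.05,1],[0,0,0,0,0,0.03,1],[0,0,0,0,0,0,1]]])

```text
clock: 7.2
eef_pos: [497.4, -342.4, 16.1]
tool_rot: [-3.141, 0.001, -3.141]
force: [-0.3, -0.8, -0.5]
width: 26.1
gripper_force: 59.2
```

Emit:
step_arm(series=[[[0,0,0,0,0,0.007,1],[0,0,0,0,0,0,0.6],[0,0,0,0,0,0,0.55],[0,0,0,0,0,0,0.5],[0,0,0,0,0,0,0.48],[0,0,0,0,0,-0.1,0.48],[0,0,0,0,0,-0.3,0.48],[0,0,0,0,0,-0.3,0.3],[0,0,0,0.06,0.264,0,0.3],[0,0,0,0.06,0.264,0,0.3]]])

```text
clock: 8.2
eef_pos: [479.7, -264.5, 122.0]
tool_rot: [-3.139, 0.005, 3.139]
force: [1.1, 0.4, -0.9]
width: 59.7
gripper_force: 0.0
```

```bash
python3 - <<'E'
from m import *
p=snap('wrist'); s=ctrl.read_state(); print(s['eef_pos'],s['width'],s['force'])
q=snap('scene'); a=p['img']; b=cv2.resize(q['img'][220:330,90:290],(800,440),interpolation=2)
print(proj(q,[498,-343,35]),proj(q,[452,-148,68]))
cv2.imwrite('pics/c5.png',np.vstack([b])[:,:,::-1])
E
```

```text
[ 476.79020487 -253.94446737  120.50161313] 59.78923352522178 [-4.31544595  8.26285637 -1.34247007]
[np.float64(146.89818514430257), np.float64(282.9587536947129)] [np.float64(238.13249619876953), np.float64(241.3327603509099)]
```

View pics/c5.png

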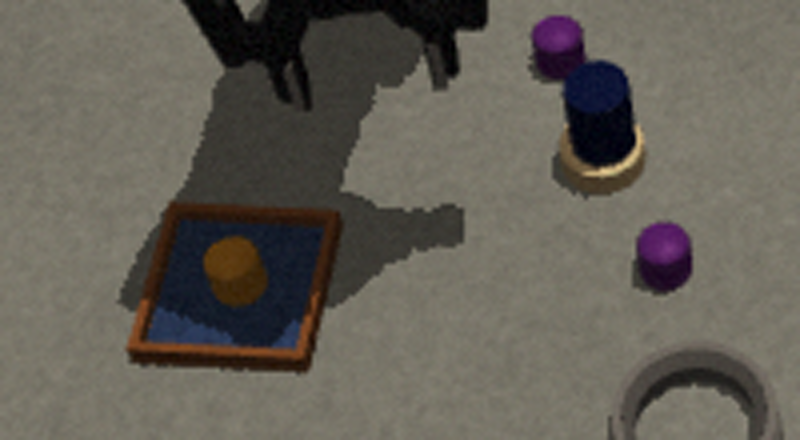

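The plug stands upright in the tray, and slug A is still on its ring (top at full-frame (239,241), as predicted). Moving over slug A.

Emit:
step_arm(series=[[[0,0,0,0.056,0.24,0,0.1],[0,0,0,0.056,0.24,0,0.1],[0,0,0,0.056,0.24,0,0.1],[0,0,0,0,0,0,0.1],[0,0,0,0,0,0,0.1]]])

```text
clock: 8.8
eef_pos: [454.1, -155.2, 120.1]
tool_rot: [-3.141, 0.001, -3.14]
force: [-1.1, -1.3, 0.4]
width: 76.5
gripper_force: 0.0
```

Emit:
step_arm(series=[[[0,0,0,0.015,0.047,0,0.1],[0,0,0,0,0,0.2,0.2],[0,0,0,0,0,0.2,0.3],[0,0,0,0,0,0.1,0.4],[0,0,0,0,0,0,0.45]]])

```text
clock: 9.3
eef_pos: [450.0, -149.1, 42.6]
tool_rot: [3.141, -0.004, 3.14]
force: [-0.5, -0.5, 0.1]
width: 46.6
gripper_force: 0.0
```

```bash
python3 - <<'E'
from m import *
p=snap('wrist','w6.png'); s=ctrl.read_state(); print(s['eef_pos'],s['width'],s['force'])
e=s['eef_pos'];print('slug top',bb(np.array([proj(p,X) for X in circ(e,17.5,68)])).round(), 'ring',bb(np.array([proj(p,X) for X in circ(e,23,18)])).round())
E
```

```text
[ 450.70034623 -149.23858526   43.6597448 ] 47.074861422802606 [ 0.34431088 -0.56648408  1.0289164 ]
slug top [270. 305. 365. 388.] ring [272. 247. 364. 331.]
```

View pics/w6.png

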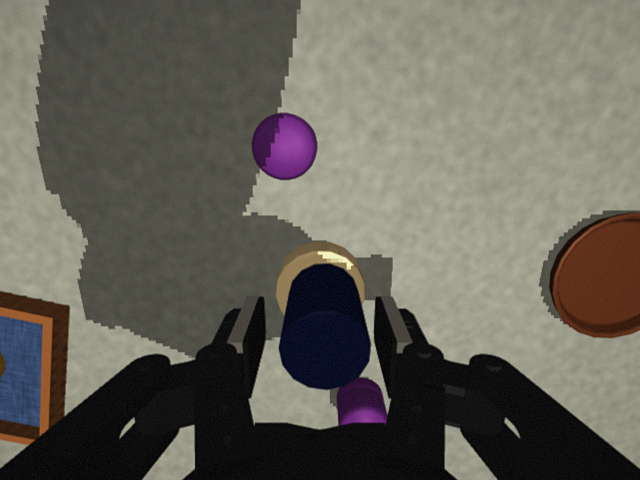

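Slug A is centred 3 mm to +y of the tool. Correcting that, gripping and lifting.

Emit:
step_arm(series=[[[0,0,0,0,0.02,0,0.5],[0,0,0,0,0,0,0.8],[0,0,0,0,0,0,1],[0,0,0,0,0,0,1],[0,0,0,0,0,0,1],[0,0,0,0,0,-0.1,1],[0,0,0,0,0,-0.3,1],[0,0,0,0,0,-0.3,1],[0,0,0,0,0,-0.3,1],[0,0,0,-0.015,0.25,0,1],[0,0,0,0,0.25,0,1]]])

```text
clock: 10.45
eef_pos: [454.9, -70.5, 196.4]
tool_rot: [-3.141, 0.005, 3.139]
force: [0.4, 0.1, -0.7]
width: 33.4
gripper_force: 60.0
```

Emit:
step_arm(series=[[[0,0,0,0,0.28,0,1],[0,0,0,0,0.28,0,1],[0,0,0,0,0.28,0,1],[0,0,0,0,0.28,0,1],[0,0,0,0,0.22,0,1],[0,0,0,0,0,0,1],[0,0,0,0,0,0,1]]])

```text
clock: 11.15
eef_pos: [453.1, 131.0, 194.4]
tool_rot: [-3.141, 0.0, -3.139]
force: [-0.0, -0.4, -0.3]
width: 33.3
gripper_force: 60.0
```

```bash
python3 - <<'E'
from m import *
p=snap('wrist'); s=ctrl.read_state(); print(s['eef_pos'],s['width'],s['force'])
q=snap('scene'); t=snap('top')
a=p['img']; b=cv2.resize(q['img'][160:280,330:450],(400,400),interpolation=2)
c=np.zeros((600,800,3),np.uint8); c[:300,:400]=cv2.resize(a,(400,300),interpolation=3); c[:400,400:]=b
c[300:600,:400]=cv2.resize(t['img'][220:325,180:320],(400,300),interpolation=2)
print('funnel pred',bb(np.array([proj(t,X) for X in circ((456,155),37,138)])).round(1),bb(np.array([proj(q,X) for X in circ((456,155),37,138)])).round(1),bb(np.array([proj(p,X) for X in circ((456,155),37,138)])).round(1))
cv2.imwrite('pics/c7.png',c[:,:,::-1])
E
```

```text
[453.21354765 129.81919307 194.38127902] 32.998209503242244 [ 1.71396716 -0.22342313 -0.08142073]
funnel pred [212.7 246.2 254.5 287.9] [364.5 187.1 400.6 214.4] [296.2 208.4 423.1 326.5]
```

View pics/c7.png

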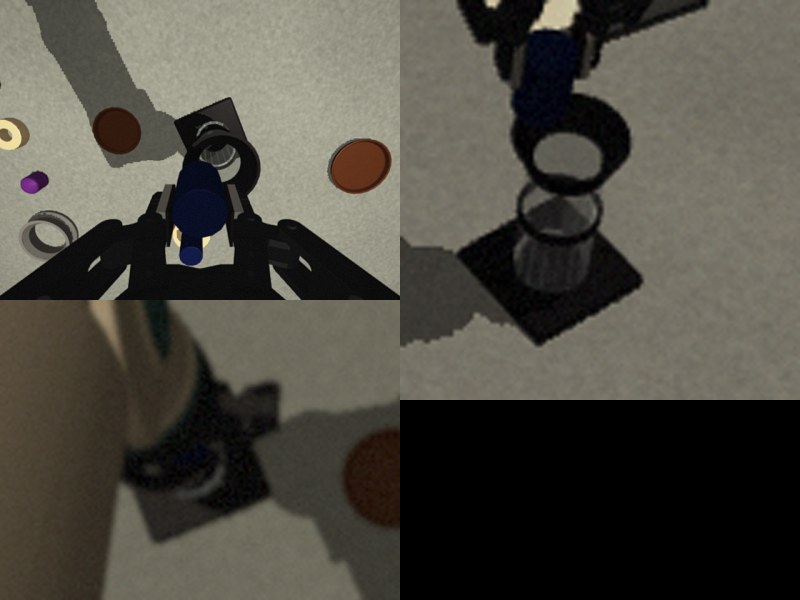

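The funnel rim measures about (457,153.5) averaged across views, and slug A is held upright. Centring it and lowering into the mouth.

Emit:
step_arm(series=[[[0,0,0,-0.027,0.157,0,1],[0,0,0,0,0,0,1],[0,0,0,0,0,0.15,1],[0,0,0,0,0,0.1,1],[0,0,0,0,0,0.03,1],[0,0,0,0,0,0,1],[0,0,0,0,0,0,1]]])

```text
clock: 12.0
eef_pos: [458.0, 153.5, 152.8]
tool_rot: [3.141, 0.001, 3.141]
force: [-0.3, -0.3, 0.4]
width: 33.1
gripper_force: 60.0
```

```bash
python3 - <<'E'
from m import *
p=snap('wrist'); q=snap('scene'); s=ctrl.read_state(); print(s['eef_pos'],s['width'],s['force'])
c=np.zeros((500,800,3),np.uint8); c[:300,:400]=cv2.resize(p['img'][200:440,160:480],(400,300),interpolation=2); c[:480,400:]=cv2.resize(q['img'][160:256,335:415],(400,480),interpolation=2)
cv2.imwrite('pics/c8.png',c[:,:,::-1])
E
```

```text
[458.1205177  153.97831234 152.99721479] 33.40956211523244 [-0.26511891  0.21322901 -0.74485025]
```

View pics/c8.png

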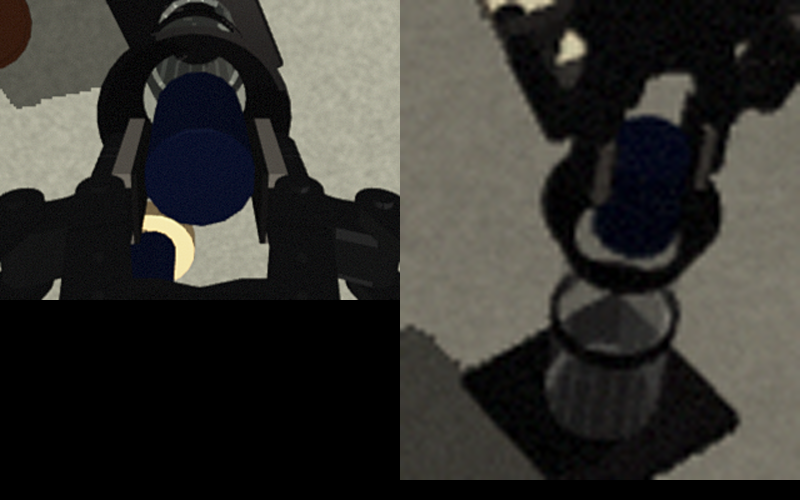

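Slug A's foot is inside the funnel, about 2 mm to +y. Nudging and releasing.

Emit:
step_arm(series=[[[0,0,0,0,-0.013,0,1],[0,0,0,0,0,0,1],[0,0,0,0,0,0,0],[0,0,0,0,0,0,0],[0,0,0,0,0,0,0],[0,0,0,0,0,0,0],[0,0,0,0,0,0,0],[0,0,0,0,0,-0.2,0],[0,0,0,-0.2,0,-0.1,0],[0,0,0,-0.3,-0.06,0,0],[0,0,0,-0.3,-0.1,0,0],[0,0,0,-0.25,-0.1,0,0]]])

```text
clock: 13.3
eef_pos: [617.3, 112.9, 197.5]
tool_rot: [3.141, 0.001, -3.141]
force: [-0.0, 0.6, 0.8]
width: 85.8
gripper_force: 0.0
```

```bash
python3 - <<'E'
from m import *
p=snap('wrist'); q=snap('scene'); s=ctrl.read_state(); print(s['eef_pos'],s['width'],s['force'])
e=s['eef_pos']
c=np.zeros((500,800,3),np.uint8); c[:480,:400]=cv2.resize(p['img'][160:400,220:420],(400,480),interpolation=2); c[:480,400:]=cv2.resize(q['img'][160:256,335:415],(400,480),interpolation=2)
for z,r in((68,17.5),(18,32)): print((np.array([[1,1]])*0+bb(np.array([proj(p,X) for X in circ((620,118),r,z)])).reshape(2,2)-[220,160])*2)
cv2.imwrite('pics/c9.png',c[:,:,::-1])
E
```

```text
[620.02523104 108.91223604 197.03435631] 85.75274605548678 [-0.92457847 -0.48619989  0.45527087]
[[165.14925354 105.43459148]
 [255.43680726 192.06084312]]
[[137.87782591  47.75027355]
 [279.1662189  185.17336391]]
```

View pics/c9.png

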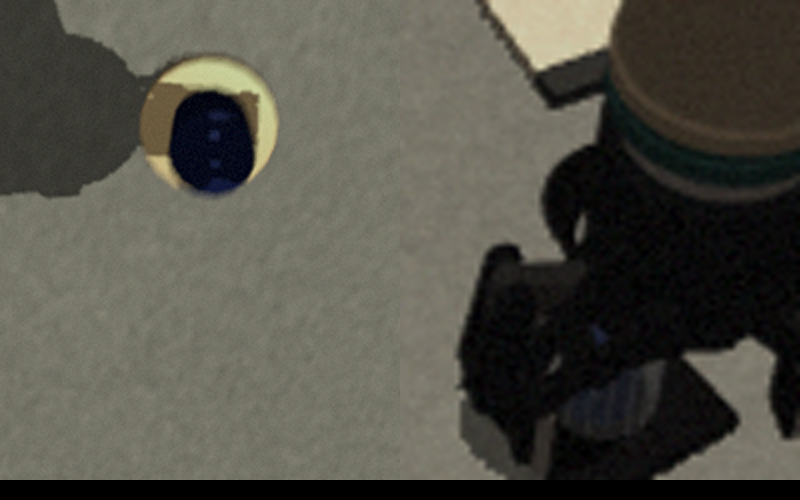

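Slug A is in the tube: navy shows behind the clear wall. Slug B is at (620.5,119) and its ring at (622,118). I'll settle over it.

Emit:
step_arm(series=[[[0,0,0,-0.02,0.03,0.3,0],[0,0,0,0,0,0.3,0],[0,0,0,0,0,0,0.1],[0,0,0,0,0,0,0.1]]])

```text
clock: 13.8
eef_pos: [617.4, 117.6, 107.3]
tool_rot: [-3.141, -0.002, -3.141]
force: [0.3, 0.0, 0.7]
width: 77.0
gripper_force: 0.0
```

```bash
cat > f2.py <<'E'
from m import *
import sys
COL['cream']=((12,70,60),(32,190,255)); COL['navy']=((105,120,5),(130,255,255))
p=snap('wrist'); s=ctrl.read_state(); print(s['eef_pos'],s['width'],s['force'])
E
cat > f3.py <<'E'
from f2 import *
u=np.array(proj(p,[620,118,68])).astype(int);w=(u[0]-70,u[1]-70,u[0]+70,min(u[1]+80,479))
h=cv2.cvtColor(p['img'],cv2.COLOR_RGB2HSV)
m=cv2.inRange(h,(105,120,5),(130,255,255)); n,l,st,c=cv2.connectedComponentsWithStats(m)
i=1+np.argmax(st[1:,4]); print(st[i],c[i]); b=[st[i][0]-.5,st[i][1]-.5,st[i][0]+st[i][2]-.5,st[i][1]+st[i][3]-.5]
print(fit(p,b,[(17.5,68),(17.5,18)],(620,118)))
E
python3 f3.py
```

```text
[618.86419616 117.71932312 108.84243767] 76.94564658528591 [-0.39812874 -0.16156971 -0.84557293]
[ 291  230   61   80 3791] [321.35162226 271.30466895]
(array([620.3, 119. ]), array([-2. , -2.3,  2. ,  2.2]))
```

Emit:
step_arm(series=[[[0,0,0,-0.013,0.009,0.2,0.2],[0,0,0,0,0,0.15,0.3],[0,0,0,0,0,0.08,0.4],[0,0,0,0,0,0,0.6],[0,0,0,0,0,0,1],[0,0,0,0,0,0,1],[0,0,0,0,0,0,1],[0,0,0,0,0,0,1],[0,0,0,0,0,-0.1,1],[0,0,0,0,0,-0.3,1],[0,0,0,0,0,-0.3,1],[0,0,0,0,0,-0.3,1]]])

```text
clock: 15.05
eef_pos: [619.6, 118.8, 195.3]
tool_rot: [-3.142, -0.0, 3.142]
force: [1.4, 0.9, -0.6]
width: 33.6
gripper_force: 59.7
```

Emit:
step_arm(series=[[[0,0,0,0.27,0.055,0,1],[0,0,0,0.27,0.055,0,1],[0,0,0,0.27,0.055,0,1],[0,0,0,0.27,0.055,0,1],[0,0,0,0,0,0,1],[0,0,0,0,0,0,1]]])

```text
clock: 15.65
eef_pos: [457.9, 152.5, 193.9]
tool_rot: [3.141, 0.002, -3.14]
force: [0.9, -0.2, -0.3]
width: 33.2
gripper_force: 59.7
```

Emit:
step_arm(series=[[[0,0,0,0,0,0.15,1],[0,0,0,0,0,0.1,1],[0,0,0,0,0,0.03,1],[0,0,0,0,0,0,1],[0,0,0,0,0,0,1]]])

```text
clock: 16.15
eef_pos: [459.1, 151.8, 151.3]
tool_rot: [3.141, 0.001, 3.141]
force: [0.3, -0.9, -0.8]
width: 33.1
gripper_force: 59.7
```

```bash
python3 - <<'E'
from f2 import *
h=cv2.cvtColor(p['img'],cv2.COLOR_RGB2HSV)
m=cv2.inRange(h,(105,120,5),(130,255,255)); n,l,st,c=cv2.connectedComponentsWithStats(m); i=1+np.argmax(st[1:,4])
b=[st[i][0]-.5,st[i][1]-.5,st[i][0]+st[i][2]-.5,st[i][1]+st[i][3]-.5]; z=s['eef_pos'][2]-25.5
print(b,fit(p,b,[(17.5,z+50),(17.5,z)],s['eef_pos']))
E
```

```text
[458.97431955 151.97326309 151.40057886] 33.04284569938414 [-1.00241218 -0.11589201 -0.55139721]
[np.float64(273.5), np.float64(238.5), np.float64(364.5), np.float64(380.5)] (array([454.3, 152.2]), array([-2.4,  7.4,  2.4, -6.3]))
```

Emit:
step_arm(series=[[[0,0,0,0,0,0,0],[0,0,0,0,0,0,0],[0,0,0,0,0,0,0],[0,0,0,0,0,0,0],[0,0,0,0,0,0,0],[0,0,0,0,0,-0.2,0],[0,0,0,-0.2,0,-0.1,0],[0,0,0,-0.3,-0.08,0,0],[0,0,0,-0.3,-0.08,0,0],[0,0,0,-0.27,-0.07,0.3,0],[0,0,0,0,0,0.3,0],[0,0,0,0,0,0,0]]])

```text
clock: 17.4
eef_pos: [606.4, 118.2, 108.1]
tool_rot: [-3.139, -0.012, 3.141]
force: [-1.1, -0.2, -1.1]
width: 85.5
gripper_force: 0.0
```

```bash
cat > f4.py <<'E'
from f2 import *
def ring(x0,r):
    u=np.array([proj(p,X) for X in circ(x0,r,9)]); c=u.mean(0); k=1.35
    l,t,rr,b=bb((u-c)*k+c).astype(int); l=max(l,0);t=max(t,0)
    h=cv2.cvtColor(p['img'],cv2.COLOR_RGB2HSV); m=cv2.inRange(h,(12,70,60),(32,190,255)); M=np.zeros_like(m);M[t:b,l:rr]=m[t:b,l:rr]
    n,L,st,c=cv2.connectedComponentsWithStats(M); i=1+np.argmax(st[1:,4]); S=st[i]; bx=[S[0]-.5,S[1]-.5,S[0]+S[2]-.5,S[1]+S[3]-.5]
    print('win',(l,t,rr,b),'box',bx,*fit(p,bx,[(r,18),(r,0)],x0))
E
python3 - <<'E'
from f4 import *
ring((622,118),32)
q=snap('scene'); c=np.zeros((480,800,3),np.uint8); c[:480,:400]=cv2.resize(p['img'][160:400,220:420],(400,480),interpolation=2); c[:480,400:]=cv2.resize(q['img'][180:276,335:415],(400,480),interpolation=2)
cv2.imwrite('pics/c10.png',c[:,:,::-1])
E
```

```text
[607.94742968 118.97320468 111.36644707] 85.6544294781014 [-0.25858378 -0.23986763  0.09837155]
win (np.int64(257), np.int64(206), np.int64(379), np.int64(321)) box [np.float64(273.5), np.float64(221.5), np.float64(365.5), np.float64(313.5)] [623.1 118.5] [-0.8 -0.8  0.8  0.9]
```

View pics/c10.png

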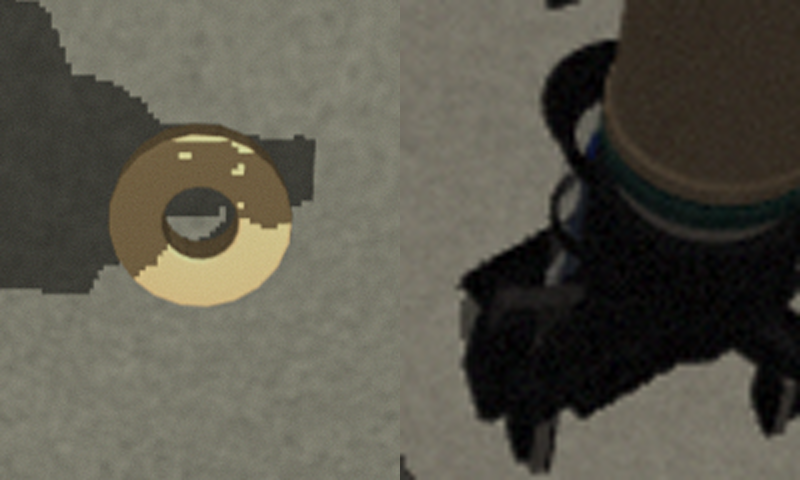

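The second slug shows in the tube above the first. The large ring is at (623,118.5). Before gripping it I'll work out how far the finger ends sit back at 64 and 46 mm opening.

```bash
python3 - <<'E'
from f4 import *
e=s['eef_pos']
for d in (0,4,8,13): print(d,[np.round(proj(p,[e[0]-11,e[1]+sg*w/2,e[2]+d])) for w in (85,38,26) for sg in (-1,)])
ring((623,118),32)
E
```

```text
[611.07666644 119.96952561 115.45825683] 85.41830400958331 [ 0.78482738 -0.07221317  0.17640169]
0 [array([218., 294.]), array([274., 294.]), array([288., 294.])]
4 [array([216., 298.]), array([273., 298.]), array([287., 298.])]
8 [array([213., 303.]), array([272., 303.]), array([287., 303.])]
13 [array([209., 308.]), array([270., 308.]), array([286., 308.])]
win (np.int64(256), np.int64(200), np.int64(376), np.int64(313)) box [np.float64(271.5), np.float64(213.5), np.float64(362.5), np.float64(303.5)] [622.8 118.5] [-0.5 -1.   0.5  1.2]
```

Emit:
step_arm(series=[[[0,0,0,-0.1,0,0,0],[0,0,0,0,0,0,0],[0,0,0,0,0,0,0]]])

```text
clock: 17.85
eef_pos: [626.5, 120.0, 116.3]
tool_rot: [3.141, 0.003, -3.141]
force: [-0.4, 0.1, -0.1]
width: 85.5
gripper_force: 0.0
```

Emit:
step_arm(series=[[[0,0,0,0.023,-0.01,0.3,0],[0,0,0,0,0,0.3,0],[0,0,0,0,0,0.12,0],[0,0,0,0,0,0,0],[0,0,0,0,0,0,0]]])

```text
clock: 18.35
eef_pos: [622.8, 118.2, 7.3]
tool_rot: [3.141, 0.001, -3.141]
force: [0.2, -0.2, 0.9]
width: 85.4
gripper_force: 0.0
```

Emit:
step_arm(series=[[[0,0,0,0,0,0.036,0],[0,0,0,0,0,0,0.2],[0,0,0,0,0,0,0.3],[0,0,0,0,0,0,1],[0,0,0,0,0,0,1],[0,0,0,0,0,0,1],[0,0,0,0,0,0,1],[0,0,0,0,0,0,1],[0,0,0,0,0,-0.05,1],[0,0,0,0,0,-0.1,1],[0,0,0,0,0,-0.1,1],[0,0,0,0,0,0,1]]])

```text
clock: 19.55
eef_pos: [624.7, 118.3, 41.4]
tool_rot: [3.141, 0.005, -3.141]
force: [0.4, -0.4, 0.4]
width: 61.3
gripper_force: 65.1
```

```bash
python3 - <<'E'
from f4 import *
e=s['eef_pos']; ring((e[0],e[1]),32)
z=e[2]-1.8
u=bb(np.array([proj(p,X) for r,h in((32,z+18),(32,z),) for X in circ(e,32,h)])); print('pred held',u.round())
E
```

```text
[623.82114847 118.22991147  40.13462684] 61.50237427592196 [-0.52900614  0.59487388 -0.09746008]
win (np.int64(234), np.int64(200), np.int64(401), np.int64(353)) box [np.float64(240.5), np.float64(240.5), np.float64(397.5), np.float64(352.5)] [632.8 118.6] [ 14.7  -7.3 -14.7   6.4]
pred held [237. 238. 399. 396.]
```

The large ring is held level: its outline matches the predicted held pose. Carrying it to the large dish.

Emit:
step_arm(series=[[[0,0,0,0,0,-0.2,1],[0,0,0,0.114,0.25,0,1],[0,0,0,0.114,0.25,0,1],[0,0,0,0.114,0.25,0,1],[0,0,0,0.114,0.25,0,1],[0,0,0,0.114,0.25,0,1],[0,0,0,0.114,0.25,0,1],[0,0,0,0.114,0.25,0,1],[0,0,0,0,0,0,1],[0,0,0,0,0,0,1],[0,0,0,0,0,0,1]]])

```text
clock: 20.7
eef_pos: [503.3, 378.9, 68.0]
tool_rot: [-3.14, 0.0, 3.14]
force: [0.1, -0.6, -1.1]
width: 61.5
gripper_force: 65.5
```

```bash
cat > f5.py <<'E'
from f4 import *
def dish(x0,r):
    u=np.array([proj(p,X) for X in circ(x0,r,9)]); c=u.mean(0)
    l,t,rr,b=bb((u-c)*1.2+c).astype(int); l=max(l,0);t=max(t,0)
    h=cv2.cvtColor(p['img'],cv2.COLOR_RGB2HSV); m=cv2.inRange(h,(0,110,25),(11,255,190)); M=np.zeros_like(m);M[t:b,l:rr]=m[t:b,l:rr]
    y,x=np.nonzero(M); print('pred',bb(u).round(1),'seen',x.min()-.5,y.min()-.5,x.max()+.5,y.max()+.5, 'win',l,t,rr,b)
E
python3 -c "
from f5 import *
dish((504,381),46)"
```

```text
[503.63359275 378.52929505  68.10198327] 61.724901911653085 [-0.84179629 -0.66795548 -0.5663852 ]
pred [244.1 187.4 400.4 333.9] seen 246.5 189.5 399.5 332.5 win 228 172 416 347
```

Emit:
step_arm(series=[[[0,0,0,-0.003,0.016,0.15,1],[0,0,0,0,0,0.15,1],[0,0,0,0,0,0.08,1],[0,0,0,0,0,0,1],[0,0,0,0,0,0,1]]])

```text
clock: 21.25
eef_pos: [503.9, 382.2, 11.5]
tool_rot: [-3.141, 0.0, 3.14]
force: [-0.1, -0.6, 0.4]
width: 61.7
gripper_force: 65.5
```

Emit:
step_arm(series=[[[0,0,0,0,0,0.036,1],[0,0,0,0,0,0,1],[0,0,0,0,0,0,0.2],[0,0,0,0,0,0,0],[0,0,0,0,0,0,0],[0,0,0,0,0,0,0],[0,0,0,0,0,-0.2,0],[0,0,0,0,0,-0.3,0],[0,0,0,0,0,-0.3,0],[0,0,0,0,0,0,0],[0,0,0,0,0,0,0]]])

```text
clock: 22.35
eef_pos: [503.6, 383.4, 127.2]
tool_rot: [3.14, 0.002, -3.141]
force: [-0.9, 0.0, -1.2]
width: 85.4
gripper_force: 0.0
```

```bash
python3 - <<'E'
from f5 import *
dish((504,381),46)
u=np.array([proj(p,X) for X in circ((504,381),32,21)]); print('ring on floor pred',bb(u).round())
ring((504,381),32)
E
```

```text
[502.65271484 382.77135652 125.64316962] 85.67229286871333 [ 0.15173137 -0.16069179  0.06888896]
pred [253.2 173.5 377.  292.3] seen 255.5 174.5 376.5 291.5 win 240 161 389 303
ring on floor pred [270. 196. 360. 282.]
win (np.int64(256), np.int64(178), np.int64(373), np.int64(289)) box [np.float64(273.5), np.float64(189.5), np.float64(362.5), np.float64(280.5)] [503.4 383.2] [ 0.   0.7 -0.  -0.8]
```

The large ring is flat in its dish, fitting at (503,383). Moving high over the magazine to the small ring.

Emit:
step_arm(series=[[[0,0,0,0,0,-0.3,0],[0,0,0,0,0,-0.25,0],[0,0,0,0.036,-0.3,0,0],[0,0,0,0.036,-0.3,0,0],[0,0,0,0.036,-0.3,0,0],[0,0,0,0.036,-0.3,0,0],[0,0,0,0.036,-0.3,0,0],[0,0,0,0.036,-0.3,0,0],[0,0,0,0.036,-0.3,0,0],[0,0,0,0.036,-0.3,0,0],[0,0,0,0.036,-0.3,0,0],[0,0,0,0.036,-0.3,0,0]]])

```text
clock: 23.6
eef_pos: [447.7, -68.6, 206.9]
tool_rot: [3.141, -0.003, -3.141]
force: [1.1, 0.4, -0.4]
width: 85.3
gripper_force: 0.0
```

Emit:
step_arm(series=[[[0,0,0,0,-0.27,0.1,0],[0,0,0,0,-0.27,0.2,0],[0,0,0,0,0,0.3,0.1],[0,0,0,0,0,0,0.1],[0,0,0,0,0,0,0.1],[0,0,0,0,0,0,0.1]]])

```text
clock: 24.2
eef_pos: [450.1, -147.0, 119.7]
tool_rot: [3.141, 0.001, -3.14]
force: [0.6, 0.1, 0.0]
width: 77.1
gripper_force: 0.0
```

```bash
python3 - <<'E'
from f4 import *
ring((449,-148),23)
E
```

```text
[ 450.45330306 -147.1058047   120.12983141] 76.82048708025168 [ 0.25038943 -0.15382822  0.15557889]
win (np.int64(274), np.int64(194), np.int64(360), np.int64(277)) box [np.float64(284.5), np.float64(209.5), np.float64(349.5), np.float64(274.5)] [ 452.6 -148.1] [-0.3 -1.4  0.3  1.5]
```

Emit:
step_arm(series=[[[0,0,0,-0.014,-0.007,0.3,0.1],[0,0,0,0,0,0.3,0.1],[0,0,0,0,0,0.12,0.2],[0,0,0,0,0,0,0.2],[0,0,0,0,0,0,0.2]]])

```text
clock: 24.75
eef_pos: [452.9, -148.8, 12.0]
tool_rot: [-3.14, 0.003, -3.14]
force: [1.3, -0.9, 0.3]
width: 68.7
gripper_force: 0.0
```

Emit:
step_arm(series=[[[0,0,0,0,0,0.05,0.3],[0,0,0,0,0,0,0.4],[0,0,0,0,0,0,1],[0,0,0,0,0,0,1],[0,0,0,0,0,0,1],[0,0,0,0,0,0,1],[0,0,0,0,0,0,1],[0,0,0,0,0,-0.1,1],[0,0,0,0,0,-0.2,1],[0,0,0,0,0,-0.2,1],[0,0,0,0,0,0,1]]])

```text
clock: 25.85
eef_pos: [453.8, -150.1, 82.2]
tool_rot: [-3.139, 0.007, -3.141]
force: [0.1, 0.2, -0.3]
width: 42.9
gripper_force: 61.5
```

Emit:
step_arm(series=[[[0,0,0,0.007,0.26,0,1],[0,0,0,0.007,0.26,0,1],[0,0,0,0.007,0.26,0,1],[0,0,0,0.007,0.26,0,1],[0,0,0,0,0,0,1],[0,0,0,0,0,0,1],[0,0,0,0,0,0,1]]])

```text
clock: 26.55
eef_pos: [447.4, 5.9, 78.4]
tool_rot: [-3.141, 0.001, 3.14]
force: [0.5, -0.4, 0.6]
width: 42.9
gripper_force: 61.5
```

```bash
python3 - <<'E'
from f5 import *
dish((448,10),36)
e=s['eef_pos']; z=e[2]-4.5
u=bb(np.array([proj(p,X) for h in (z+18,z) for X in circ(e,23,h)])); print('pred held',u.round())
h=cv2.cvtColor(p['img'],cv2.COLOR_RGB2HSV); m=cv2.inRange(h,(12,70,60),(32,190,255))
l,t,r,b=(np.array(u)+[-12,-12,12,12]).astype(int); y,x=np.nonzero(m[t:b,l:r]); print(l+x.min(),t+y.min(),l+x.max(),t+y.max())
E
```

```text
[447.36835573   5.55756326  78.36726689] 43.014354787633565 [-0.46133517  0.0056805   0.40782055]
pred [266.8 201.4 383.7 311.3] seen 267.5 203.5 381.5 310.5 win 255 189 395 321
pred held [260. 259. 375. 378.]
266 247 382 372
```

Emit:
step_arm(series=[[[0,0,0,-0.004,0.028,0.2,1],[0,0,0,0,0,0.15,1],[0,0,0,0,0,0.07,1],[0,0,0,0,0,0,1],[0,0,0,0,0,0,1]]])

```text
clock: 27.1
eef_pos: [447.8, 10.0, 15.3]
tool_rot: [-3.141, -0.0, 3.139]
force: [-0.7, -0.4, 0.8]
width: 43.0
gripper_force: 61.5
```

```bash
python3 - <<'E'
from f5 import *
cv2.imwrite('pics/w14.png',p['img'][:,:,::-1])
e=s['eef_pos']; z=e[2]-4.5
print('pred held top',bb(np.array([proj(p,X) for X in circ(e,23,z+18)])).round(),'floor',bb(np.array([proj(p,X) for X in circ((448,9.7),30,3)])).round())
h=cv2.cvtColor(p['img'],cv2.COLOR_RGB2HSV);u=np.array(proj(p,[e[0],e[1],z+18])).astype(int)
m=cv2.inRange(h,(15,60,60),(32,190,255)); n,L,st,c=cv2.connectedComponentsWithStats(m); print([list(k) for k in st[1:] if k[4]>80])
E
```

```text
[448.11045508  10.32234733  15.57184151] 42.57695336146037 [ 0.5101375   0.61838168 -0.76746862]
pred held top [261. 277. 377. 379.] floor [253. 239. 382. 356.]
[[np.int32(266), np.int32(260), np.int32(108), np.int32(113), np.int32(9217)]]
```

The held ring spans columns 266–374 and is centred over the dish floor. Setting it down.

Emit:
step_arm(series=[[[0,0,0,0,0,0.042,1],[0,0,0,0,0,0,1],[0,0,0,0,0,0,0.4],[0,0,0,0,0,0,0.2],[0,0,0,0,0,0,0.1],[0,0,0,0,0,0,0.1],[0,0,0,0,0,-0.2,0.1],[0,0,0,0,0,-0.3,0],[0,0,0,0,0,-0.3,0],[0,0,0,0,-0.3,-0.3,0],[0,0,0,0,-0.3,-0.3,0],[0,0,0,0,-0.3,-0.3,0]]])

```text
clock: 28.35
eef_pos: [447.3, -95.6, 236.5]
tool_rot: [-3.141, -0.0, -3.14]
force: [2.4, 0.1, -1.3]
width: 85.4
gripper_force: 0.0
```

Emit:
step_arm(series=[[[0,0,0,0,-0.3,0,0],[0,0,0,0,-0.3,0,0],[0,0,0,0,-0.3,0,0],[0,0,0,0,-0.3,0,0],[0,0,0,0,0,0,0],[0,0,0,0,0,0,0]]])

```text
clock: 28.95
eef_pos: [446.9, -275.8, 234.7]
tool_rot: [3.141, -0.001, 3.138]
force: [-0.6, 0.4, 0.4]
width: 85.5
gripper_force: 0.0
```

```bash
python3 - <<'E'
from h import *
q=snap('scene'); s=ctrl.read_state(); print(s['clock'],s['eef_pos'])
cv2.imwrite('pics/end.png',cv2.resize(q['img'][165:345,110:520],(800,351),interpolation=2)[:,:,::-1])
E
```

```text
29.0 [ 447.36164846 -274.16758606  234.4753892 ]
```

View pics/end.png

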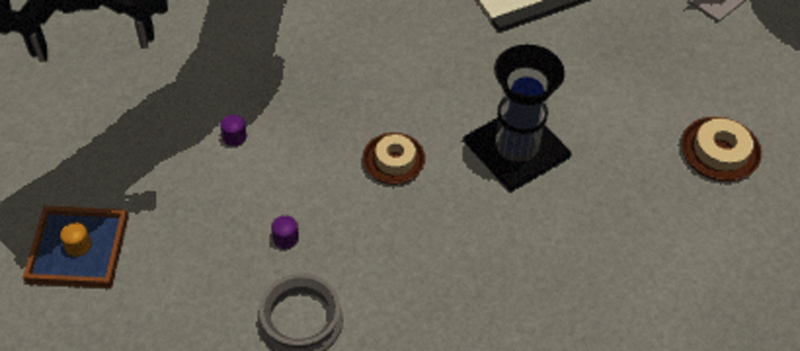

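The final view shows both rings flat in their dishes at (395,152) and (724,145). Both slugs are in the tube at (522,120), the plug is upright in the tray at (75,240), and the cup is still in place.

```bash
python3 -c "
from cell import ctrl
print(ctrl.finish_job())"
```

```text
the job is handed in; nothing more can be done
None
```

The job is handed in at about 29 s, and the last picture shows both slugs in the magazine, each ring flat in its own dish, the plug upright in the tray and the ball cup left alone; the plug had to come off slug A first, so it went straight to the tray before the slugs and rings.

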